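# Third hand at the spring jig

### The arm

A 7-joint arm with a two-finger parallel gripper is mounted at the origin on a cart in front of the work surface, level with it; the furniture and walls round the work are solid. World frame = base frame: x ahead of the robot, y to its left, z up, the work surface at z = 0. Lengths are in mm, angles in rad, forces in N, time in s.
With the tool pointing down it reaches from about 400 to 875 mm from the base axis. Payload 4.4 kg.
Tool frame: the origin (TCP) lies at the very end of the fingers, on their centre line; the grasp point (between the pads) lies 19 mm behind it; z points along the fingers, y is the line along which they close (so a half turn about z gives the same grasp; the last joint's range is limited). The gripper opens to 85 mm and grips with 20 to 120 N. Pads are 22 mm wide; open, the fingers measure 114 mm over their backs; the gripper's body (76 mm by 85 mm) begins 54 mm behind the grasp point. The pads swing forward as they close: fully open they stand 13 mm farther back than shut.
Start: joints at [1.245, 0.628, 0.038, 1.517, -0.027, 0.996, -0.02], TCP at [167.004, -628.194, 231.313] pointing down, gripper open.
Joint ranges: [-3.06, 3.06], [-0.37, 2.12], [-1.25, 1.32], [0.18, 2.47], [-1.1, 4.24], [0.23, 1.98], [-2.94, 2.94]. Speed limits (rad/s): [2.57, 2.57, 3.14, 3.14, 3.14, 3.14, 3.14].

### API

Orientations are given as a 3x3 rotation matrix whose columns are the frame's x, y, z axes.
In Python, from cell import robot gives the robot as it stands.
- The arm moves only by the tool send_rows, never from a script. Its argument "motion" is text: rows parted by semicolons, each of 5 numbers parted by spaces: the opening, from 0 (shut) to 1 (fully open), then the shift along the world's x, y, z in m, then the turn about the world's z in rad. A call has 1 to 12 rows; each row shifts and turns the commanded pose from where the row before left it; what a row does not reach is not made up. A row lasts 1/8 s, in which the tool goes at most 62.5 mm and 10.7 degrees, less where a joint would pass 70% of its speed; a pose out of reach is approached as far as the arm can. A call is refused whole if a number of a shift passes 0.0625 or a number of a turn 0.188, either way. A call with a gripper value outside its range is refused whole. The fingers move at their own pace and stop on an object; "squeeze" is the grip in N (left out, the last holds). Time passes only in rows, so rows that do not move let the fingers close. It gives the time, the measured TCP pose, the force, the opening and the grip force at its end, in the units of the state.
- robot.get_state(): the state, without advancing time (a new reading comes with each control period).
- robot.camera(name): name is "scene" or "top"; returns the picture (400x640x3 uint8, blue, green, red); there is no depth.
- robot.camera_info(name): a dict with "fov_y" (degrees; the focal length in pixels is half the picture's height over the tangent of half this angle, whatever the lens; pixels are square), "cx", "cy" (the principal point, pixels), "R" (3x3) and "t" (3): a world point X has camera coordinates R X + t. Camera axes: x right, y down, z forward; pixel columns grow to the right and rows downward; lengths in mm; the calibration is good to about 2 mm. A picture is of the moment at which its call begins. camera_info takes no time and is no camera call.
- robot.sign_off(): hands the job in; it is judged then, once.
Trained networks look in the newest picture that a camera, given by its name, has taken for a name from the list of things; names that differ only in an ending like _2 or _b are one class to them, and where a whole thing is asked for, a point or a joint stands for the part that bears it (a point fixed in the world has none). Each returns a list of dicts, best first, with "conf" (0 to 1); they miss things now and then, are a little off and sometimes report something else, mostly with a low value. They report only what shows in the picture. A call takes as long as a camera call.
- robot.spot_in(camera, label): "centre" ([x, y, z] in mm, in world coordinates, good to about 4 mm: the middle of the surface that is visible of it).
- robot.landmark_of(camera, label): "centre" ([x, y, z] in mm, in world coordinates, good to about 4 mm: a listed point, or the origin of a listed thing).
The state is a dict: "t": time; "joint_pos": joint angles; "joint_velocities": joint speeds; "joint_torque": joint torques, N m; "tcp_pos": TCP position; "tcp_rot": TCP orientation; "wrist_force": force on the tool from outside, world axes, zero at the start; "ft_torque": the same for the moment, N m; "gripper_width": opening from 0.0 (shut) to 1.0 (fully open); "grasp_force": force on a finger pad.
Only numpy, scipy, OpenCV 4.12 (cv2) and the standard library are available. Lean on these libraries where they do the work, as an engineer would, in place of code of your own. Each camera call takes 0.05 s, during which the arm holds its last target. There are 200 camera calls.

### The job

Lift the longer of the two brass T-brackets onto the bed of the spring jig, foot down and midway between the two low cheeks, and press the long edge of its foot flush against the sprung fence with a steady force of about 10 N, so that the fence's rear edge lies between the two dark lines engraved on the bed; never drive the fence to the end of its travel. Hold that push steady for at least three seconds so that a colleague could screw the bracket down, and finish while still holding and pushing it: do not let go. Leave the shorter bracket and the loose things around where they are.

Things in the scene. Friction and masses are not known exactly. Their poses are not given: they have to be found in the camera images.
- bracket: The longer brass T-bracket, 0.18 to 0.33 kg, loose, foot down. Flat foot 60 (x) x 80 (y) x 6 mm with four screw holes; along its middle an upright web 10 mm thick (x), 74 mm long (y), its top 44 mm above the underside. The same turned half round. Origin: centre of the underside; z up, y along web and long edges. Grip the web across its thickness, over 14 mm above the underside.
- short_bracket: The shorter brass T-bracket, same section but foot 60 x 50 mm and web 44 mm long; origin at the centre of its underside. Not to be used: leave it. The two brackets may be in either of two places, to the left of the jig.
- jig: Spring jig fixed to the worktop. Aluminium bed 200 (x) x 160 (y) x 10 mm; origin: centre of its underside, bed surface at z = 10 mm. +x points away from the robot, turned up to 0.3 rad. Behind the fence a fixed block 130 mm wide, 16 mm high above the bed, at x = 87 to 99 mm, holds its springs. Two dark lines 148 mm long lie on the bed at x = 56 and 69.3 mm, showing past both ends of the fence. In front of the fence the bed is free.
- fence (a joint): Travel of the sprung fence along the jig's +x, m: 0 at rest (start), 0.024 at its end. It pushes back with 600 N/m x (travel + 0.006 m): 6 N at 0.004, 10 N at 0.0107, 14 N at 0.0173. The fence is a steel bar 12 (x) x 104 (y) mm, 1 to 13 mm above the bed; at rest its front face is at x = 40 mm and its rear edge at x = 52 mm in the jig's frame.
- cheek (a point): Top centre of the jig's left cheek, at jig x = 15, y = 62 mm, 12 mm above the bed; the right cheek is its mirror at y = -62 mm. Each is a fixed dark steel bar 50 (x) x 12 (y) x 12 mm; their inner faces are 112 mm apart.
- fence_face (a point): Centre of the fence's front face (the face toward the robot), 6 mm above the bed; moves with the fence. Axes as the jig's.
- masking_tape: Roll of masking tape lying flat, 78 mm across, 19 mm high; bystander. Origin: centre of the underside.
- ring_clamp: Wooden ring clamp, 34 x 120 x 20 mm; bystander. Origin: centre of the underside.

How it is judged (in metres and radians):
On the way, in this order (a step that is already met when the one before it is completed fails the run):
1. the longer bracket is lifted off the worktop (height (world z) of bracket above 0.006 m), for 0.2 s.
2. seated on the bed and pressed against the fence with 6 to 14 N, steadily for 2 s (contact force between bracket and fence between 6 and 14 N and contact force between the fingers and bracket above 1 N and y of bracket in the frame of jig between -0.012 and 0.012 m and z of bracket in the frame of jig between 0.007 and 0.013 m and angle between the y axis of bracket and the y axis of jig, either way round below 0.06 rad and angle between bracket's own z axis and vertical below 0.06 rad), for 2 s.
At the end, for the whole second after the job is handed in: Bracket at rest flat on the bed (height within 3 mm, tilt under 0.06 rad), within 12 mm of midway between the cheeks, parallel to the fence within 0.06 rad, and the fingers still press it against the fence with 6 to 14 N (all of step 2 and linear speed of bracket below 0.01 m/s); the arm keeps its last pose, push and grip.
It fails at once if the fence is driven to the end of its travel (value of joint fence above 0.0225 m).
It fails at once if the shorter bracket is disturbed (moved over 20 mm) (distance of short_bracket from where it was at the start of the episode above 0.02 m).
It fails at once if the masking tape is disturbed (moved over 20 mm) (distance of masking_tape from where it was at the start of the episode above 0.02 m).
It fails at once if the ring clamp is disturbed (moved over 20 mm) (distance of ring_clamp from where it was at the start of the episode above 0.02 m).
It also fails if it takes over 50 s, if anything falls off the work surface, if the arm or the gripper's body presses on something with over 40 N, if the wrist force passes 120 N, or if a joint passes its speed limit or range.

## Working session

There is one attempt and no reset: what is moved stays moved. The work goes in short steps, Python scripts to look and compute and a tool call to move; the robot and the scene stay as the last step left them, time stands still between calls to the robot, and variables do not carry over. Pictures are saved under pics/ and viewed, at most 10 in all, crops included, and the job is handed in when it is done.

Besides the shell and the picture viewer there is one more tool, called after "Call:" as name(argument=value, ...) on one line, values as JSON. send_rows: Moves the arm, as the interface text tells. Its arguments: {"type":"object","properties":{"motion":{"type":"string"},"squeeze":{"type":"number"}},"required":["motion"]}

```bash
mkdir -p pics
python3 - <<'E'
from cell import robot
import cv2,numpy as np
s=robot.get_state();print(s['t'],s['tcp_pos'],s['tcp_rot'],s['gripper_width'])
for c in('top','scene'):
    cv2.imwrite(f'pics/{c}0.png',robot.camera(c));print(c,robot.camera_info(c))
for l in('bracket','short_bracket','jig','fence','cheek','fence_face','masking_tape','ring_clamp'):
    print(l,[(np.round(d['centre']).tolist(),round(d['conf'],2)) for d in robot.landmark_of('top',l)])
E
```

```text
0.0 [ 166.84868423 -627.57252119  230.38020582] [[ 9.66450529e-01  2.56852351e-01 -4.93642271e-04]
 [ 2.56852826e-01 -9.66448769e-01  1.84471477e-03]
 [-3.26063947e-06 -1.90961897e-03 -9.99998177e-01]] 0.9994080442084079
top {'fov_y': 42.23433830211496, 'cx': 324.5318004313496, 'cy': 191.48007963541124, 'R': array([[ 0.29684079, -0.95487952, -0.00952084],
       [-0.91492456, -0.28153633, -0.28922368],
       [ 0.2734933 ,  0.09456423, -0.9572142 ]]), 't': array([ -44.26471285,  637.50987328, 1001.0281498 ])}
scene {'fov_y': 52.13872431357571, 'cx': 318.6211269469634, 'cy': 202.82200646622658, 'R': array([[-0.45434575, -0.89078418,  0.00857299],
       [-0.59981022,  0.29879047, -0.74226138],
       [ 0.65863317, -0.34238547, -0.67005563]]), 't': array([425.23978595, 347.20941462, 531.71005058])}
bracket [([533.0, 372.0, -4.0], 0.73)]
short_bracket [([523.0, 223.0, 1.0], 0.9)]
jig [([605.0, 33.0, -1.0], 0.57)]Traceback (most recent call last):
  File "<stdin>", line 7, in <module>
ValueError: it knows: bracket, cheek, fence_face, jig, masking_tape, ring_clamp, short_bracket
```

View pics/top0.png

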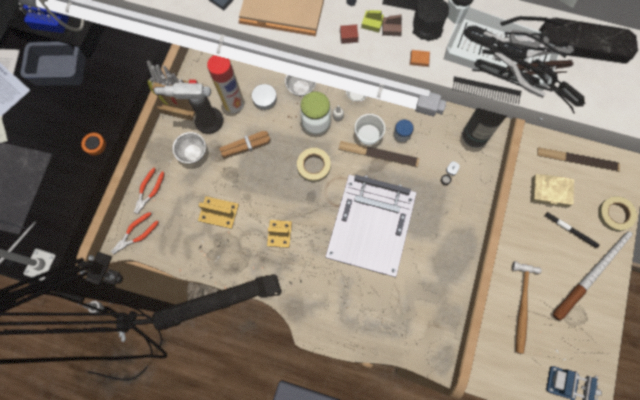

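View pics/scene0.png

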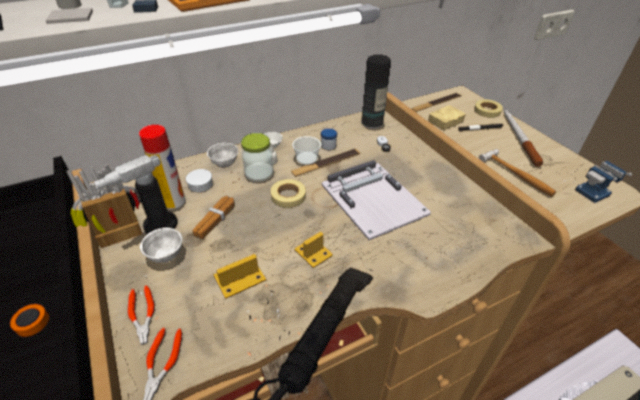

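Run:
```python
from cell import robot
import numpy as np
for c in('top','scene'):
  for l in('bracket','short_bracket','jig','cheek','fence_face','masking_tape','ring_clamp'):
    print(c,l,[(np.round(d['centre']).tolist(),round(d['conf'],2)) for d in robot.landmark_of(c,l)])
```

```text
top bracket [([533.0, 372.0, -4.0], 0.73)]
top short_bracket [([523.0, 223.0, 1.0], 0.9)]
top jig [([605.0, 33.0, -1.0], 0.57)]
top cheek [([622.0, 96.0, 22.0], 0.82)]
top fence_face [([644.0, 31.0, 18.0], 0.57)]
top masking_tape [([705.0, 199.0, -4.0], 0.6)]
top ring_clamp [([703.0, 371.0, 0.0], 0.83)]
scene bracket [([528.0, 371.0, -1.0], 0.86)]
scene short_bracket [([526.0, 222.0, -0.0], 0.92)]
scene jig [([605.0, 29.0, 1.0], 0.66)]
scene cheek [([621.0, 93.0, 21.0], 0.94)]
scene fence_face [([644.0, 32.0, 19.0], 0.57)]
scene masking_tape [([705.0, 202.0, 2.0], 0.72)]
scene ring_clamp [([705.0, 363.0, -2.0], 0.85)]
```

The longer bracket is the left one, at top pixel (218,211), and the shorter is at (280,233). The jig is at (371,225). A black boom ends near (272,285) in top and (358,275) in scene, so I'll triangulate it and rectify the views to get the angles.

```bash
cat > h.py <<'E'
from cell import robot
import cv2,numpy as np
def P(c):
    i=robot.camera_info(c);f=200/np.tan(np.radians(i['fov_y']/2))
    K=np.array([[f,0,i['cx']],[0,f,i['cy']],[0,0,1]])
    return K@np.c_[i['R'],i['t']]
def pix(c,X):
    p=P(c)@np.append(X,1);return p[:2]/p[2]
def rect(c,img,z,x0,x1,y0,y1,s):
    # out: row 0 = x1 (far), col 0 = y1 (left)
    M=P(c);H=np.c_[M[:,0],M[:,1],M[:,2]*z+M[:,3]]
    A=np.array([[0,-1/s,x1],[-1/s,0,y1],[0,0,1]])
    return cv2.warpPerspective(img,H@A,(int((y1-y0)*s),int((x1-x0)*s)),flags=cv2.INTER_CUBIC|cv2.WARP_INVERSE_MAP)
E
python3 - <<'E'
from h import *
for a,b in(((275,283),(362,275)),((160,318),(290,375))):
    X=cv2.triangulatePoints(P('top'),P('scene'),np.array(a,float),np.array(b,float));print((X[:3]/X[3]).ravel())
t=cv2.imread('pics/top0.png');s=cv2.imread('pics/scene0.png')
J=[rect(c,i,10,480,720,-90,150,1.6) for c,i in(('top',t),('scene',s))]
B=[rect(c,i,6,470,590,310,430,3.2) for c,i in(('top',t),('scene',s))]
cv2.imwrite('pics/r1.png',np.vstack([np.hstack(J)[:300],np.hstack(B)[40:340]]))
E
```

```text
[411.29621932 188.73551181  45.40301778]
[277.72350162 377.04689343 101.20952162]
```

View pics/r1.png

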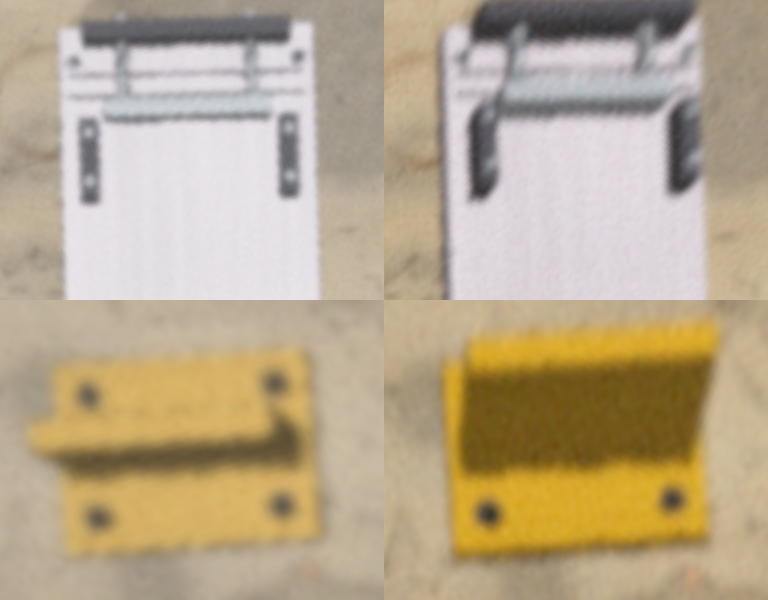

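The rectified views show bracket holes at about (88,396), (275,384), (98,518) and (282,505), giving centre ≈ (531,371) and yaw ≈ 0.07. The jig is nearly square to the world. Next I'll fit its yaw and locate the black bottle.

Run:
```python
from h import *
X=cv2.triangulatePoints(P('top'),P('scene'),np.array((497,112.)),np.array((377,60.)));print('bottle top',(X[:3]/X[3]).ravel())
s=3
for c in('top','scene'):
    im=cv2.imread(f'pics/{c}0.png')
    r=rect(c,im,10,480,730,-100,160,s).astype(int)
    m=((r.min(2)>150)&(r.max(2)-r.min(2)<35)).astype(np.uint8)
    m=cv2.morphologyEx(m,cv2.MORPH_CLOSE,np.ones((9,9)))
    n,l,st,_=cv2.connectedComponentsWithStats(m);k=1+st[1:,4].argmax();m=(l==k)
    # edges left/right per row, front edge per column
    rows=np.arange(260,560);L=[np.where(m[i])[0].min() for i in rows];R=[np.where(m[i])[0].max() for i in rows]
    cols=np.arange(150,570);cols=[j for j in cols if m[:,j].any()];F=[np.where(m[:,j])[0].max() for j in cols]
    def fit(a,b):
        p=np.polyfit(a,b,1)
        for _ in range(3):
            e=np.abs(np.polyval(p,a)-b);g=e<=max(2,np.median(e)*2);p=np.polyfit(np.array(a)[g],np.array(b)[g],1)
        return p
    l_,r_,f=fit(rows,L),fit(rows,R),fit(cols,F)
    print(c,'yaw L,R,F',l_[0],r_[0],-f[0]*-1, 'width',(r_[1]-l_[1]+(r_[0]-l_[0])*400)/s)
    midc=(np.polyval(l_,400)+np.polyval(r_,400))/2; print('mid y at x=%.1f: %.1f'%(730-400/s,160-midc/s)); print('front x at y=30: %.1f'%(730-np.polyval(f,390)/s))
```

```text
bottle top [ 863.08368102 -139.24124187  188.91289353]
top yaw L,R,F 0.01491621479551183 0.042969455951787645 -0.07339545980581437 width 165.1889291394458
mid y at x=596.7: 31.8
front x at y=30: 494.6
scene yaw L,R,F 0.02464160712896805 0.36895395815636295 -0.02406180832000572 width 150.4216677352367
mid y at x=596.7: 35.6
front x at y=30: 504.9
```

Call:
send_rows(motion="0.7 0.05 0.035 0 0.1; 0.7 0.05 0.035 0 0.12; 0.7 0.05 0.04 0 0.1; 0.7 0.05 0.045 0 0.1; 0.7 0.045 0.05 0 0.1; 0.7 0.035 0.055 0 0.1; 0.7 0.03 0.055 0 0.1; 0.7 0.03 0.055 0 0.1; 0.7 0.02 0.06 0 0.1; 0.7 0.005 0.06 0 0.1; 0.7 0 0.06 0 0.1; 0.7 0 0.06 0 0.1", squeeze=60)

```text
t: 2.45
tcp_pos: [522.3, -27.3, 231.6]
tcp_rot: [[0.088, 0.996, 0.001], [0.996, -0.088, -0.0], [-0.0, 0.001, -1.0]]
wrist_force: [1.6, 0.1, 0.0]
gripper_width: 0.701
grasp_force: 0.0
```

Call:
send_rows(motion="0.7 0 0.057 0 0.02; 0.7 0 0.057 0 0.02; 0.7 0 0.057 0 0.02; 0.7 0 0.057 0 0.02; 0.7 0 0.057 0 0.02; 0.7 0 0.057 -0.03 0.03; 0.7 0 0.04 -0.05 0.03; 0.7 0 0 -0.03 0; 0.7 0 0 0 0; 0.7 0 0 0 0")

```text
t: 3.7
tcp_pos: [523.4, 350.0, 124.7]
tcp_rot: [[-0.068, 0.998, 0.002], [0.998, 0.068, 0.001], [0.001, 0.002, -1.0]]
wrist_force: [0.7, -1.0, 0.7]
gripper_width: 0.702
grasp_force: 0.0
```

Run:
```python
from h import *
im={c:robot.camera(c) for c in('top','scene')}
s=robot.get_state();print(s['t'],s['tcp_pos'],s['tcp_rot'][:,1],s['joint_pos'])
a=cv2.resize(im['top'][120:300,120:320],None,fx=2,fy=2);b=cv2.resize(im['scene'][190:370,150:350],None,fx=2,fy=2)
cv2.imwrite('pics/v2.png',np.hstack([a,b]))
```

```text
3.8 [523.64914326 350.24205266 125.35254528] [0.99771413 0.06751136 0.00295355] [-0.43812617  0.73962009 -0.32670308  1.66912117  0.31288908  0.78133769
 -0.84087813]
```

View pics/v2.png

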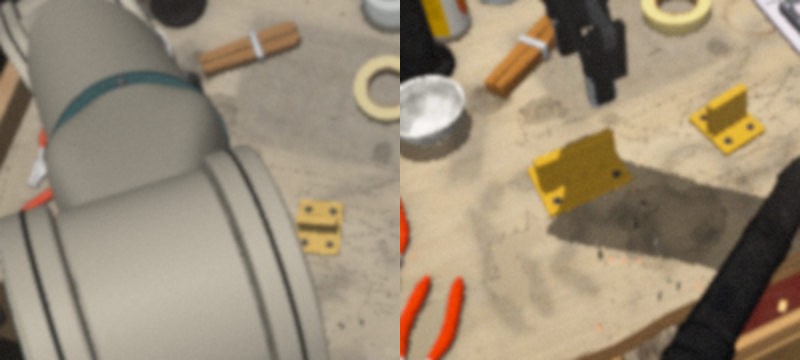

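The arm hides the bracket in the top view. In scene the open gripper stands above it at about (600,80), and the bracket hasn't moved. Descending.

Call:
send_rows(motion="0.7 0.007 0.021 -0.02 0; 0.7 0 0 -0.035 0; 0.7 0 0 -0.03 0; 0.7 0 0 -0.014 0; 0.7 0 0 -0.01 0; 0.7 0 0 0 0; 0.7 0 0 0 0")

```text
t: 4.68
tcp_pos: [529.9, 371.7, 15.5]
tcp_rot: [[-0.069, 0.998, 0.001], [0.998, 0.069, 0.001], [0.001, 0.002, -1.0]]
wrist_force: [-0.4, -0.4, 0.2]
gripper_width: 0.701
grasp_force: 0.0
```

Call:
send_rows(motion="0 0 0 0 0; 0 0 0 0 0; 0 0 0 0 0; 0 0 0 0 0; 0 0 0 0 0; 0 0 0 0 0; 0 0 0 0 0; 0 0 0 0 0", squeeze=60)

```text
t: 5.68
tcp_pos: [529.6, 371.4, 14.9]
tcp_rot: [[-0.069, 0.998, 0.001], [0.998, 0.069, 0.0], [0.0, 0.001, -1.0]]
wrist_force: [-0.1, -1.2, 5.8]
gripper_width: 0.104
grasp_force: 59.5
```

Call:
send_rows(motion="0 0 0 0.02 0; 0 0 0 0.04 0; 0 0 -0.03 0.045 0; 0 0.01 -0.055 0 -0.01; 0 0.01 -0.055 0 -0.01; 0 0.015 -0.055 0 -0.01; 0 0.015 -0.055 0 -0.012; 0 0.013 -0.05 0 0; 0 0 -0.03 0 0; 0 0 -0.01 0 0; 0 0 0 0 0; 0 0 0 0 0")

```text
t: 7.18
tcp_pos: [592.2, 33.9, 119.7]
tcp_rot: [[-0.03, 1.0, 0.0], [1.0, 0.03, 0.002], [0.002, 0.0, -1.0]]
wrist_force: [0.2, 0.4, -1.8]
gripper_width: 0.106
grasp_force: 58.7
```

Run:
```python
from h import *
im={c:robot.camera(c) for c in('top','scene')}
s=robot.get_state();print(s['t'],s['tcp_pos'],s['tcp_rot'][:,1],s['wrist_force'],s['grasp_force'])
for c in im:
  for l in('bracket','jig','cheek','fence_face'):
    print(c,l,[(np.round(d['centre']).tolist(),round(d['conf'],2)) for d in robot.landmark_of(c,l)])
a=cv2.resize(im['top'][130:310,270:470],None,fx=2,fy=2);b=cv2.resize(im['scene'][80:260,260:460],None,fx=2,fy=2)
cv2.imwrite('pics/v3.png',np.hstack([a,b]))
```

```text
7.275 [592.172437    33.47701446 119.56546029] [9.99554507e-01 2.98453023e-02 2.13278838e-04] [-0.29587444  0.57145697 -2.16127661] 58.67629945278168
top bracket [([590.0, 35.0, 102.0], 0.63)]
top jig [([607.0, 29.0, 2.0], 0.82)]
top cheek [([621.0, 94.0, 22.0], 0.8)]
top fence_face []
scene bracket [([592.0, 34.0, 108.0], 0.88)]
scene jig [([606.0, 30.0, -2.0], 0.57)]
scene cheek [([622.0, 93.0, 19.0], 0.82), ([604.0, 30.0, -4.0], 0.36)]
scene fence_face [([646.0, 31.0, 16.0], 0.53)]
```

View pics/v3.png

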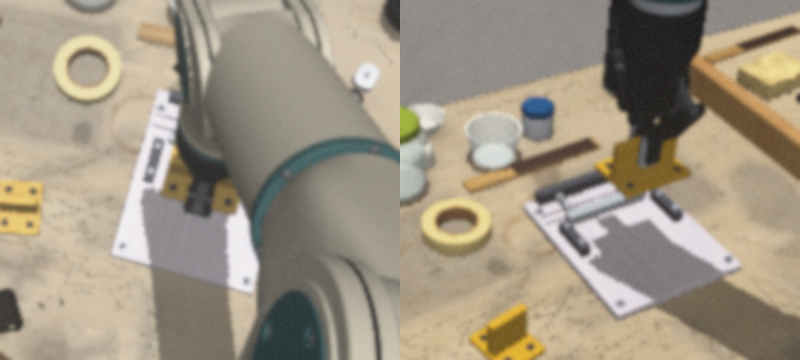

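The network and the picture agree: the bracket is held level at about (591,34), over the free part of the bed, and the jig's midline is at y ≈ 31. Lowering, with a 3 mm shift in y.

Call:
send_rows(motion="0 0 -0.003 -0.03 0; 0 0 0 -0.03 0; 0 0 0 -0.02 0; 0 0 0 -0.008 0; 0 0 0 -0.004 0; 0 0 0 0 0; 0 0 0 0 0; 0 0 0 0 0")

```text
t: 8.68
tcp_pos: [592.7, 28.2, 28.0]
tcp_rot: [[-0.027, 1.0, 0.001], [1.0, 0.027, 0.0], [0.0, 0.001, -1.0]]
wrist_force: [0.2, 0.1, -2.2]
gripper_width: 0.107
grasp_force: 58.7
```

Call:
send_rows(motion="0 0 0.001 -0.0015 0; 0 0 0 -0.001 0; 0 0 0 -0.0005 0; 0 0 0 0 0; 0 0 0 0 0; 0 0 0 0 0")

```text
t: 9.43
tcp_pos: [592.3, 29.4, 24.9]
tcp_rot: [[-0.027, 1.0, 0.0], [1.0, 0.027, 0.0], [0.0, 0.0, -1.0]]
wrist_force: [-1.9, 0.3, 5.4]
gripper_width: 0.108
grasp_force: 59.8
```

Call:
send_rows(motion="0 0 0.001 0.0005 0; 0 0.004 0 0 0; 0 0.004 0 0 0; 0 0.004 0 0 0; 0 0.003 0 0 0; 0 0 0 0 0; 0 0 0 0 0; 0 0 0 0 0")

```text
t: 10.42
tcp_pos: [607.1, 30.4, 24.9]
tcp_rot: [[-0.027, 1.0, -0.0], [1.0, 0.027, 0.0], [0.0, -0.0, -1.0]]
wrist_force: [-2.4, -0.9, 4.2]
gripper_width: 0.108
grasp_force: 59.6
```

Call:
send_rows(motion="0 0.002 0 0 0; 0 0.002 0 0 0; 0 0.002 0 0 0; 0 0.002 0 0 0; 0 0.002 0 0 0; 0 0 0 0 0; 0 0 0 0 0; 0 0 0 0 0")

```text
t: 11.42
tcp_pos: [615.9, 30.2, 24.9]
tcp_rot: [[-0.027, 1.0, -0.003], [1.0, 0.027, -0.0], [-0.0, -0.003, -1.0]]
wrist_force: [-7.5, -0.3, 8.4]
gripper_width: 0.108
grasp_force: 60.3
```

Call:
send_rows(motion="0 0.001 0 0 0; 0 0.001 0 0 0; 0 0.001 0 0 0; 0 0.001 0 0 0; 0 0.001 0 0 0; 0 0 0 0 0; 0 0 0 0 0; 0 0 0 0 0")

```text
t: 12.42
tcp_pos: [618.0, 30.2, 25.1]
tcp_rot: [[-0.027, 1.0, -0.008], [1.0, 0.027, -0.001], [-0.001, -0.008, -1.0]]
wrist_force: [-13.5, -0.3, 14.6]
gripper_width: 0.104
grasp_force: 61.4
```

Run:
```python
from h import *
im=robot.camera('scene');im2=robot.camera('top')
s=robot.get_state();print(s['t'],s['tcp_pos'],s['wrist_force'],s['ft_torque'])
for c in('scene','top'):
  for l in('bracket','jig','fence_face'):
    print(c,l,[(np.round(d['centre'],1).tolist(),round(d['conf'],2)) for d in robot.landmark_of(c,l)])
a=rect('scene',im,23,590,720,-50,130,4);b=rect('top',im2,23,590,720,-50,130,4)
cv2.imwrite('pics/v4.png',np.vstack([a,b])[:, :720][:1040])
cv2.imwrite('pics/v4.png',cv2.resize(np.hstack([a,b]),None,fx=.55,fy=.55) if 0 else np.vstack([a[:300],cv2.resize(b,None,fx=.55,fy=.55,interpolation=3)[:290] if 0 else b[:300]]))
```

```text
12.525 [618.03419471  30.23876075  25.05324998] [-12.9609336    0.45595854  15.39174045] [ 0.08737291  2.67258012 -0.03919376]
scene bracket [([618.1, 30.1, 12.2], 0.92), ([625.0, 90.7, 19.7], 0.4)]
scene jig []
scene fence_face [([648.8, 30.5, 15.1], 0.41), ([705.3, 362.7, 0.1], 0.19)]
top bracket [([617.2, 31.3, 11.1], 0.69), ([620.9, 96.1, 20.8], 0.56)]
top jig []
top fence_face []
```

View pics/v4.png

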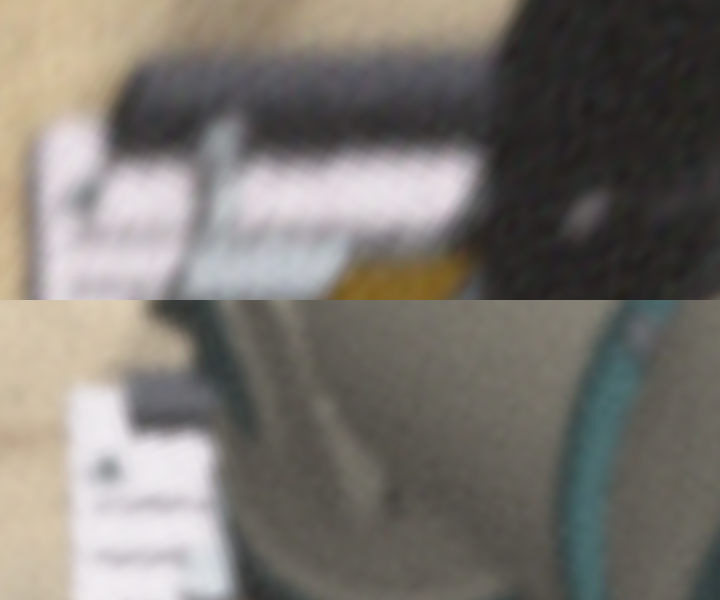

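The fence is touched, but with down-force 15 N much of the push is bed friction, so I'll unload vertically.

Call:
send_rows(motion="0 0 0 0.0005 0; 0 0 0 0.0005 0; 0 0 0 0.0005 0; 0 0 0 0.0005 0; 0 0 0 0 0; 0 0 0 0 0; 0 0 0 0 0")

```text
t: 13.7
tcp_pos: [618.9, 30.3, 25.2]
tcp_rot: [[-0.027, 1.0, -0.007], [1.0, 0.027, -0.0], [-0.0, -0.007, -1.0]]
wrist_force: [-6.8, 0.2, -1.1]
gripper_width: 0.105
grasp_force: 59.1
```

Call:
send_rows(motion="0 0.001 0 0 0; 0 0.001 0 0.0002 0; 0 0.001 0 0 0; 0 0.001 0 0.0002 0; 0 0 0 0 0; 0 0 0 0 0; 0 0 0 0 0")

```text
t: 14.58
tcp_pos: [621.9, 30.3, 25.3]
tcp_rot: [[-0.027, 1.0, -0.009], [1.0, 0.027, -0.001], [-0.0, -0.009, -1.0]]
wrist_force: [-7.8, 2.0, -0.8]
gripper_width: 0.106
grasp_force: 58.9
```

Call:
send_rows(motion="0 0.001 0 0 0; 0 0.001 0 0.0002 0; 0 0.001 0 0 0; 0 0.0005 0 0 0; 0 0 0 0 0; 0 0 0 0 0; 0 0 0 0 0")

```text
t: 15.45
tcp_pos: [624.3, 30.4, 25.3]
tcp_rot: [[-0.027, 1.0, -0.011], [1.0, 0.027, -0.001], [-0.001, -0.011, -1.0]]
wrist_force: [-10.2, 1.3, 1.2]
gripper_width: 0.107
grasp_force: 59.1
```

Run:
```python
from h import *
F=[];T=[]
for k in range(4):
    im=robot.camera('top');im2=robot.camera('scene');s=robot.get_state();F.append(s['wrist_force']);T.append(s['tcp_pos'])
print(s['t'],np.mean(T,0),np.mean(F,0),np.std(F,0),s['tcp_rot'][:,2])
for c in('scene','top'):
  for l in('bracket','fence_face','cheek'):
    print(c,l,[(np.round(d['centre'],1).tolist(),round(d['conf'],2)) for d in robot.landmark_of(c,l)])
a=rect('top',im,12,610,710,60,125,6); a0=rect('top',cv2.imread('pics/top0.png'),12,610,710,60,125,6)
b=rect('scene',im2,12,610,710,40,125,4.5)[:450] 
cv2.imwrite('pics/v5.png',np.hstack([a0[:600],a[:600]]))
cv2.imwrite('pics/v6.png',b)
```

```text
15.85 [624.28394296  30.3812756   25.32493483] [-9.98633962  1.4333064   0.90665823] [0.26474912 0.33667582 0.36875106] [-1.11161324e-02 -8.06824090e-04 -9.99937888e-01]
scene bracket [([623.5, 26.4, 10.8], 0.65)]
scene fence_face [([657.0, 30.6, 18.6], 0.67)]
scene cheek [([620.5, 93.3, 19.8], 0.77)]
top bracket [([624.7, 32.5, 5.8], 0.74)]
top fence_face []
top cheek [([620.1, 94.4, 22.5], 0.83)]
```

View pics/v5.png

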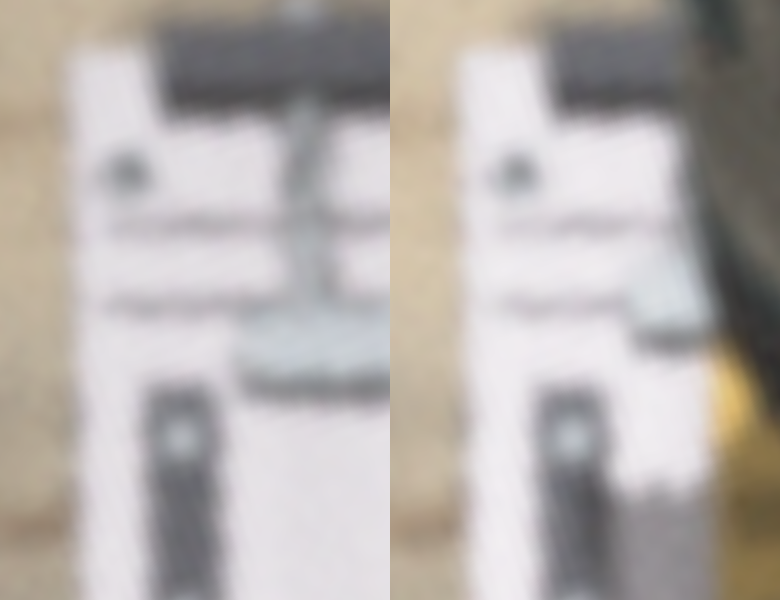

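The crop shows the fence bar's rear edge moved from row ~305 to ~247, between the two lines (rows ~225 and ~302). That's about 10 mm of travel, which agrees with the 10 N wrist reading. Holding.

Call:
send_rows(motion="0 0 0 0 0; 0 0 0 0 0; 0 0 0 0 0; 0 0 0 0 0; 0 0 0 0 0; 0 0 0 0 0; 0 0 0 0 0; 0 0 0 0 0; 0 0 0 0 0; 0 0 0 0 0; 0 0 0 0 0; 0 0 0 0 0")

```text
t: 17.65
tcp_pos: [624.3, 30.4, 25.3]
tcp_rot: [[-0.027, 1.0, -0.011], [1.0, 0.027, -0.001], [-0.0, -0.011, -1.0]]
wrist_force: [-10.6, 0.9, 0.6]
gripper_width: 0.109
grasp_force: 59.1
```

Call:
send_rows(motion="0 0 0 0 0; 0 0 0 0 0; 0 0 0 0 0; 0 0 0 0 0; 0 0 0 0 0; 0 0 0 0 0; 0 0 0 0 0; 0 0 0 0 0; 0 0 0 0 0; 0 0 0 0 0; 0 0 0 0 0; 0 0 0 0 0")

```text
t: 19.15
tcp_pos: [624.3, 30.4, 25.3]
tcp_rot: [[-0.027, 1.0, -0.011], [1.0, 0.027, -0.001], [-0.001, -0.011, -1.0]]
wrist_force: [-10.6, 1.3, 1.3]
gripper_width: 0.103
grasp_force: 59.1
```

Call:
send_rows(motion="0 0 0 0 0; 0 0 0 0 0; 0 0 0 0 0; 0 0 0 0 0; 0 0 0 0 0; 0 0 0 0 0; 0 0 0 0 0; 0 0 0 0 0")

```text
t: 20.15
tcp_pos: [624.3, 30.4, 25.3]
tcp_rot: [[-0.027, 1.0, -0.011], [1.0, 0.027, -0.001], [-0.001, -0.011, -1.0]]
wrist_force: [-9.5, 1.5, 1.8]
gripper_width: 0.109
grasp_force: 59.1
```

```bash
python3 -c "
from cell import robot
print(robot.sign_off())"
```

```text
the job is handed in; nothing more can be done
None
```

I handed the job in with the longer bracket seated foot down on the bed and pressed on the fence at about 10 N (wrist reading), held over 4 s and not released; the fence's rear edge looks between the two lines, but no verdict came back.

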